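# Refill the praline tasting box and set its lid at a slant

## Task

Refill the wooden tasting box: move the two chocolate pralines from the brown tray into the box's two empty wells, one in each, standing upright. Then push the box's lid over to half shut, so that it slopes over the pralines at 45 degrees, and leave it standing like that. Leave the pitcher, the mug and the syrup bottle where they stand.

Things in the scene. Friction and masses are not known exactly. Their poses are not given: they have to be found in the camera images.
- box: low wooden box, fixed, 134 x 134 mm, 22 mm high, with 2 x 2 square wells, each 58 x 58 mm and 16 mm deep (floor 6 mm above the counter; walls and dividers 6 mm thick, tops at 22 mm). Origin: centre of its underside; x along the hinge, z up; the lid is hinged on top of the +y wall. At the start two wells, differing each time, hold a praline; the others are empty
- well0 (a point): centre of the floor of one well, 6 mm above the counter; at (-32, -32) mm in the box's x, y
- well1 (a point): centre of the floor of one well, 6 mm above the counter; at (-32, +32) mm in the box's x, y
- well2 (a point): centre of the floor of one well, 6 mm above the counter; at (+32, -32) mm in the box's x, y
- well3 (a point): centre of the floor of one well, 6 mm above the counter; at (+32, +32) mm in the box's x, y
- hinge (a point): middle of the hinge line, on the top outer edge of the box's +y wall, 22 mm above the counter; axes as the box's (x along the hinge)
- lid (a joint): lid angle, rad: 0 = shut, level on the box; 0.785 = 45 degrees; 1.57 = upright; stop at 2.15. Starts folded back past upright (1.75 to 2.05), leaning out over the box's +y side. The stiff friction hinge holds the lid wherever it is left; about 2 to 3 N at its free edge moves it
- lid_edge (a point): middle of the lid's free edge, on its outer face: 134 mm from the hinge along the lid and 26 mm to its outer side. The lid is a wooden tray-shaped cover, 134 x 134 mm, 26 mm deep (6 mm panel, 20 mm skirt all round that sits on the rim when shut). Axes: x along the hinge, y from free edge to hinge, z out of the outer face (up when shut)
- tray: brown plastic serving tray, fixed, 240 x 170 mm, rim 12 mm high and 4 mm thick, floor 4 mm above the counter; origin at the centre of its underside, x along its long side
- praline0: chocolate praline, dark brown, upright cylinder with a domed top, 34 mm diameter, 34 mm high (straight-sided up to 25 mm), about 22 g; origin at the centre of its flat underside, z up. Starts standing on the tray
- praline1: chocolate praline, dark brown, upright cylinder with a domed top, 34 mm diameter, 34 mm high (straight-sided up to 25 mm), about 22 g; origin at the centre of its flat underside, z up. Starts standing on the tray, at least 70 mm from praline0
- praline2: chocolate praline, dark brown, upright cylinder with a domed top, 34 mm diameter, 34 mm high (straight-sided up to 25 mm), about 22 g; origin at the centre of its flat underside, z up. Starts in one of the box's wells
- praline3: chocolate praline, dark brown, upright cylinder with a domed top, 34 mm diameter, 34 mm high (straight-sided up to 25 mm), about 22 g; origin at the centre of its flat underside, z up. Starts in another of the box's wells
- pitcher: steel milk pitcher, loose, 76 mm diameter, 100 mm high, with a handle; bystander beyond the box; origin at the centre of its underside
- mug: white mug, loose, 80 mm diameter, 90 mm high, with a handle; bystander near the tray; origin at the centre of its underside
- syrup: amber syrup bottle, loose, 60 mm diameter, 160 mm high; bystander near the tray; origin at the centre of its underside

How it is judged:
On the way, in this order (a step that is already met when the one before it is completed fails the run):
1. every well holds one upright praline (distance between any of praline0, praline1, praline2, praline3 and well0 below 0.019 m and distance between any of praline0, praline1, praline2, praline3 and well1 below 0.019 m and distance between any of praline0, praline1, praline2, praline3 and well2 below 0.019 m and distance between any of praline0, praline1, praline2, praline3 and well3 below 0.019 m and angle between each of praline0, praline1, praline2, praline3's own z axis and vertical below 0.15 rad), for 0.2 s.
2. the lid is folded to half shut, 45 degrees (value of joint lid between 0.645 and 0.925 rad), for 0.2 s.
At the end, for the whole second after the job is handed in: each of the four wells holds one praline, upright (within 0.15 rad), its underside within 19 mm of the well floor's centre; the lid stands at 45 degrees (0.785 rad) within 0.14 rad (8 degrees); everything is at rest (all of step 1 and all of step 2 and linear speed of each of praline0, praline1, praline2, praline3 below 0.03 m/s and velocity of joint lid between -0.05 and 0.05 rad/s); the robot touches nothing.
It fails at once if the pitcher was shifted (over 20 mm) or tipped (distance of pitcher from where it was at the start of the episode above 0.02 m or angle between pitcher's own z axis and vertical above 0.3 rad).
It fails at once if the mug was shifted (over 20 mm) or tipped (distance of mug from where it was at the start of the episode above 0.02 m or angle between mug's own z axis and vertical above 0.3 rad).
It fails at once if the syrup was shifted (over 20 mm) or tipped (distance of syrup from where it was at the start of the episode above 0.02 m or angle between syrup's own z axis and vertical above 0.3 rad).
It also fails if it takes over 58 s, if anything falls off the work surface, if the arm or the gripper's body presses on something with over 40 N, if the wrist force passes 120 N, or if a joint passes its speed limit or range.

## Robot

A 6-joint arm with a two-finger parallel gripper is mounted at the origin on the work surface. World frame = base frame: x ahead of the robot, y to its left, z up, the work surface at z = 0. Lengths are in m, angles in rad, forces in N, time in s.
With the tool pointing down it reaches from about 0.225 to 0.875 m from the base axis. Payload 3.4 kg.
Tool frame: the origin (TCP) lies on the centre line of the jaws, within the pads' length; the fingertips stand 17 mm ahead of it and the grasp point (between the pads) lies 2 mm behind it (manip.finger_overhang is the distance from the TCP to the fingertips, in m); y points along the fingers, x is the direction in which the jaws open and shut, and the axes are right-handed (so a half turn about y gives the same grasp; the last joint's range is limited). The gripper opens to 85 mm and grips with 20 to 120 N. Pads are 22 mm wide; open, the fingers measure 114 mm over their backs; the gripper's body (76 mm by 85 mm) begins 54 mm behind the grasp point. The pads swing forward as they close: fully open they stand 13 mm farther back than shut.
Start: joints at [-1.352, 0.276, 1.505, -0, 1.361, -0.121], TCP at [0.192, -0.542, 0.248] pointing down, gripper open.
Joint ranges: [-2.89, 2.89], [-0.75, 2.08], [0.22, 2.7], [-1.18, 4.32], [0.11, 2.71], [-2.7, 2.7]. Speed limits (rad/s): [2.57, 2.57, 3.14, 3.14, 3.14, 3.14].

## Interface

Orientations are given as a unit quaternion [w, x, y, z].
In Python, from rig import manip gives the robot as it stands.
- The arm moves only by the tool arm_command, never from a script. Its argument "commands" is a list of rows, each a list of 3 entries, a list of its own where there are three numbers: the finger opening in cm, from 0 to 8.54, then the shift along the world's x, y, z in cm, then the turn about the world's z in rad. A call has 1 to 12 rows; each row shifts and turns the commanded pose from where the row before left it; what a row does not reach is not made up. A row lasts 1/10 s, in which the tool goes at most 50 mm and 8.59 degrees, less where a joint would pass 70% of its speed; a pose out of reach is approached as far as the arm can. A call with a gripper value outside its range is refused whole. The fingers move at their own pace and stop on an object; "grip_force" is the grip in N (left out, the last holds). Time passes only in rows, so rows that do not move let the fingers close. It gives the time, the measured TCP pose, the force and the opening at its end, in the units of the state.
- manip.get_state(): the state, without advancing time (a new reading comes with each control period).
- manip.get_image(name): name is "scene" or "top"; returns a dict with "pixels" (420x560x3 uint8, red, green, blue), "range_z" (420x560 float32, m along the optical axis (not along the pixel's ray), 0 where there is no reading), "intrinsics" (3x3 intrinsics, pixels), "R" (3x3) and "t" (3): a world point X has camera coordinates R X + t. Camera axes: x right, y down, z forward; pixel columns grow to the right and rows downward; lengths in m; the calibration is good to about 2 mm. A picture is of the moment at which its call begins.
- manip.sign_off(): hands the job in, once; it reports no verdict.
The state is a dict: "clock": time; "qpos": joint angles; "qd": joint speeds; "effort": joint torques, N m; "position": TCP position; "ee_rot": TCP orientation; "contact_force": force on the tool from outside, world axes, zero at the start; "moment": the same for the moment, N m; "width": finger opening in m.
Only numpy, scipy, OpenCV 4.12 (cv2) and the standard library are available. Lean on these libraries where they do the work, as an engineer would, in place of code of your own. Each camera call takes 0.05 s, during which the arm holds its last target.

## Working session

There is one attempt and no reset: what is moved stays moved. The work goes in short steps, Python scripts to look and compute and a tool call to move; the robot and the scene stay as the last step left them, time stands still between calls to the robot, and variables do not carry over. Pictures are saved under pics/ and viewed, and the job is handed in when it is done.

Besides the shell and the picture viewer there is one more tool, called after ">>>" as name(argument=value, ...) on one line, values as JSON. arm_command: Moves the arm, as the interface text tells. Its arguments: {"type":"object","properties":{"commands":{"type":"array"},"grip_force":{"type":"number"}},"required":["commands"]}

```bash
mkdir -p pics; ls
cat > h.py <<'E'
import sys; sys.path.insert(0,'.')
from rig import manip
import numpy as np, cv2
def snap(name,fn):
    d=manip.get_image(name)
    cv2.imwrite('pics/'+fn,d['pixels'][:,:,::-1])
    np.savez('pics/'+fn+'.npz',**d)
    return d
def cloud(d):
    z=d['range_z'];K=d['intrinsics']
    v,u=np.mgrid[:z.shape[0],:z.shape[1]]
    P=np.stack([(u-K[0,2])/K[0,0]*z,(v-K[1,2])/K[1,1]*z,z],-1)
    W=(P-d['t'])@d['R']
    W[z<=0]=np.nan
    return W
def ray(d,u,v,h):
    K=d['intrinsics'];c=-d['R'].T@d['t']
    r=d['R'].T@np.array([(u-K[0,2])/K[0,0],(v-K[1,2])/K[1,1],1])
    return c+r*(h-c[2])/r[2]
E
python3 - <<'E'
from h import *
for n in('scene','top'):
    d=snap(n,n+'0.png'); print(n,-d['R'].T@d['t'],d['intrinsics'][0,0], (d['range_z']>0).mean())
print(manip.get_state(), manip.finger_overhang)
E
```

```text
pics
scene [ 1.00594017 -0.70302275  0.56644975] 451.98800030589416 0.9960204081632653
top [ 0.47697245 -0.09820111  0.92206026] 426.0749459989047 0.9958078231292516
{'clock': 0.1, 'qpos': array([-1.35198790e+00,  2.76548974e-01,  1.50597038e+00,  7.25663688e-06,
        1.36070406e+00, -1.20991722e-01]), 'qd': array([-0.00196055, -0.00157746, -0.00219274, -0.00160157,  0.0005799 ,
       -0.00118021]), 'effort': array([ 1.33155841e-03, -4.17698514e+01, -2.46405494e+01, -1.69292643e-04,
        5.82688081e-03,  9.13503641e-06]), 'position': array([ 0.19155579, -0.54170478,  0.24753077]), 'ee_rot': array([ 0.57773139, -0.57695313,  0.40868465, -0.40783376]), 'contact_force': array([ 0.04182255,  0.67367961, -0.35182404]), 'moment': array([-0.05966356,  0.00284889,  0.02006541]), 'width': 0.08546983988029845} 0.017
```

View pics/scene0.png

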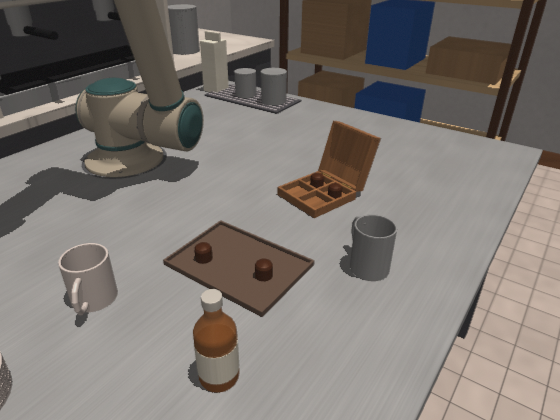

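View pics/top0.png

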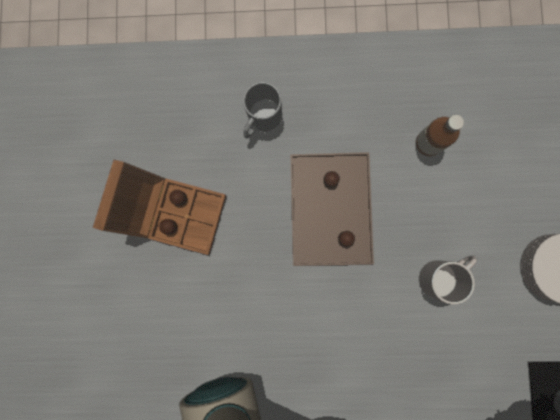

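The scene image shows the tray with pralines at about (203,252) and (263,269), and the box at (320,190) with its two pralines on the hinge side. In the top view, up is +x and left is +y. There the tray pralines are at (331,180) and (346,239), the box pralines at (178,198) and (168,227), and the empty wells at about (207,207) and (199,236).

```bash
cat > m.py <<'E'
from h import *
d=dict(np.load('pics/top0.png.npz')); W=cloud(d); px=d['pixels'].astype(int)
v=px.max(2)
# dark blobs with height filter
z=W[...,2]
def blobs(m,amin=40):
    n,l,s,c=cv2.connectedComponentsWithStats(m.astype(np.uint8))
    return [(l==i,s[i]) for i in range(1,n) if s[i,4]>=amin]
for name in('top','scene'):
    d=dict(np.load(f'pics/{name}0.png.npz')); W=cloud(d); px=d['pixels'].astype(int); z=W[...,2]
    print(name,'table z',np.nanmedian(z[:, :][(abs(z)<.02)]))
    m=(z>.024)&(z<.06)&(px.max(2)<75)&(W[...,0]>.15)&(W[...,0]<.9)&(abs(W[...,1])<.45)
    for b,s in blobs(m,30):
        print(s, 'mean',np.nanmean(W[b],0).round(4),'max z',np.nanmax(z[b]).round(4))
d=dict(np.load('pics/top0.png.npz')); W=cloud(d); px=d['pixels'].astype(int); z=W[...,2]
hsv=cv2.cvtColor(d['pixels'],cv2.COLOR_RGB2HSV)
wood=(hsv[...,1]>100)&(hsv[...,2]>60)
for b,s in blobs(wood,200): print('wood',s,np.nanmean(W[b],0).round(3),np.nanpercentile(z[b],[2,50,98]).round(3))
# box rim
for lo,hi in((.018,.027),):
    m=wood&(z>lo)&(z<hi)
    P=W[m][:,:2].astype(np.float32); print('rim',len(P),cv2.minAreaRect(P))
E
python3 m.py
```

```text
top table z -7.1735494472301e-05
[247  90  32  20 206] mean [ 0.7963 -0.0376  0.0425] max z 0.0599
[252 111  30  21 162] mean [ 0.7372 -0.0479  0.0404] max z 0.06
[417 136  26  19 147] mean [ 0.6751 -0.378   0.0419] max z 0.0598
[127 173  35  65 692] mean [0.5729 0.2207 0.0429] max z 0.06
[324 172  15  15 130] mean [ 0.614  -0.1801  0.034 ] max z 0.0389
[170 191  15  14 135] mean [0.5851 0.1441 0.0359] max z 0.0428
[160 220  15  14 140] mean [0.5249 0.1655 0.0363] max z 0.0425
[339 232  15  15 143] mean [ 0.4891 -0.2062  0.0346] max z 0.0402
[451 265  16  27 161] mean [ 0.4054 -0.4304  0.043 ] max z 0.0599
[422 271  17  29 120] mean [ 0.3934 -0.362   0.0422] max z 0.0599
scene table z 0.001443472988360733
[311 174  13   9  71] mean [0.5321 0.1597 0.0316] max z 0.0409
[328 184  14  11  84] mean [0.593  0.1386 0.0315] max z 0.0404
[195 243  17  14 120] mean [ 0.498  -0.2146  0.0317] max z 0.04
[351 245  14  25 205] mean [ 0.7563 -0.0753  0.042 ] max z 0.0599
[255 259  18  15 139] mean [ 0.623  -0.1881  0.0318] max z 0.0396
wood [429 118  30  28 450] [ 0.686 -0.387  0.112] [0.099 0.111 0.125]
wood [ 94 161  30  69 780] [0.581 0.244 0.145] [0.14  0.146 0.15 ]
wood [ 128  179   97   75 4727] [0.551 0.148 0.017] [0.003 0.017 0.048]
rim 1569 ((0.5505567789077759, 0.14182141423225403), (0.15912370383739471, 0.13204485177993774), 73.31224822998047)
```

```bash
cat > m2.py <<'E'
from h import *
from scipy.optimize import least_squares
C=[dict(np.load(f'pics/{n}0.png.npz')) for n in('top','scene')]
for x,y in((.615,-.182),(.490,-.208),(.586,.143),(.526,.165)):
    for nm,d in zip(('top','scene'),C):
        W=cloud(d).reshape(-1,3); px=d['pixels'].reshape(-1,3).astype(int)
        k=(np.hypot(W[:,0]-x,W[:,1]-y)<.024)&(W[:,2]>.014)&(W[:,2]<.05)&(px.max(1)<80)
        P=W[k]
        (c,r)=cv2.minEnclosingCircle(P[:,:2].astype(np.float32)); print(nm,len(P),np.round(c,4),round(r,4))
d=C[0]; img=d['pixels']; K=d['intrinsics']
crop=cv2.resize(img[145:275,85:240],None,fx=5,fy=4.6,interpolation=cv2.INTER_CUBIC)
cv2.imwrite('pics/crop.png',crop[:,:,::-1])
W=cloud(d); hsv=cv2.cvtColor(img,cv2.COLOR_RGB2HSV)
wood=((hsv[...,1]>100)&(hsv[...,2]>60)).astype(np.uint8)
wood[:, :128]=0
cs,_=cv2.findContours(wood,cv2.RETR_EXTERNAL,cv2.CHAIN_APPROX_NONE); c=max(cs,key=cv2.contourArea)
print(cv2.approxPolyDP(c,4,True)[:,0])
E
python3 m2.py
```

```text
top 167 [ 0.6156 -0.181 ] 0.0157
scene 253 [ 0.6202 -0.1829] 0.0167
top 182 [ 0.4908 -0.2076] 0.0166
scene 231 [ 0.4936 -0.2093] 0.0167
top 184 [0.5861 0.1453] 0.0161
scene 150 [0.5898 0.1373] 0.0207
top 189 [0.5257 0.1674] 0.0161
scene 133 [0.5291 0.1671] 0.016
[[141 184]
 [133 213]
 [138 213]
 [128 230]
 [208 253]
 [224 195]
 [166 179]]
```

```bash
python3 -c "
from scipy.spatial.transform import Rotation as R
print(R.from_quat([0.57773139, -0.57695313,  0.40868465, -0.40783376],scalar_first=True).as_matrix().round(3))"
```

```text
[[ 0.333 -0.     0.943]
 [-0.943  0.002  0.333]
 [-0.002 -1.     0.   ]]
```

View pics/crop.png

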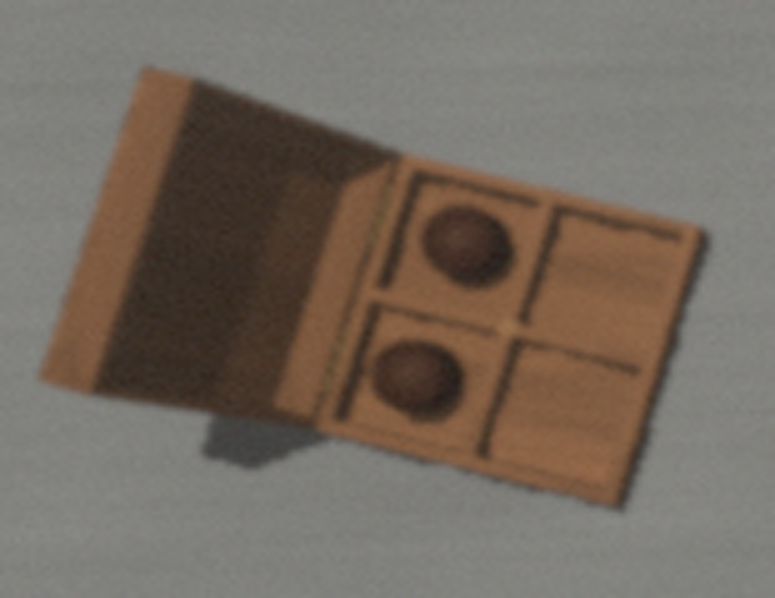

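Run:
```python
from h import *
d=dict(np.load('pics/top0.png.npz'))
P=[ray(d,u-.4,v-.4,.022)[:2] for u,v in((225,194.6),(209.4,254.1),(165.4,178.7),(151,238.5),(187,216.3))]
P=np.array(P);print(P.round(4))
print('lens',[np.linalg.norm(P[i]-P[j]).round(4) for i,j in((0,1),(2,3),(0,2),(1,3),(0,3))])
ex=(P[0]-P[1]+P[2]-P[3]); ey=(P[2]-P[0]+P[3]-P[1]); 
print('ang',np.arctan2(ex[1],ex[0]),np.arctan2(ey[1],ey[0])-np.pi/2)
c=P[:4].mean(0); print('c',c)
th=(np.arctan2(ex[1],ex[0])+np.arctan2(ey[1],ey[0])-np.pi/2)/2
R=np.array([[np.cos(th),-np.sin(th)],[np.sin(th),np.cos(th)]])
for n,w in(('w0',(-.032,-.032)),('w1',(-.032,.032)),('w2',(.032,-.032)),('w3',(.032,.032)),('hinge',(0,.067))): print(n,(c+R@w).round(4))
# lid geometry
W=cloud(d); px=d['pixels']; hsv=cv2.cvtColor(px,cv2.COLOR_RGB2HSV)
Q=W[150:250,85:240].reshape(-1,3); b=(Q[:,:2]-c)@R; k=(Q[:,2]>.03)&(abs(b[:,0])<.06)&(b[:,1]>.05)
print('lid top z',np.nanmax(Q[k,2])); t=k&(Q[:,2]>.13); print('y of top skirt edge',np.percentile(b[t,1],[2,50,98]),np.percentile(Q[t,2],[2,50,98]))
ip=k&(Q[:,2]<.11)&(Q[:,2]>.05); print(np.polyfit(b[ip,1],Q[ip,2],1))
d=dict(np.load('pics/scene0.png.npz'));Q=cloud(d)[100:220,260:390].reshape(-1,3); b=(Q[:,:2]-c)@R; k=(Q[:,2]>.05)&(abs(b[:,0])<.06)&(b[:,1]>.03)&(b[:,1]<.2)
print('scene',np.nanmax(Q[k,2])); p=np.polyfit(b[k,1],Q[k,2],1);print(p)
# bystanders
for n in('top0','scene0'):
    d=dict(np.load(f'pics/{n}.png.npz'));Q=cloud(d).reshape(-1,3)
    for nm,x,y,h in(('pitcher',.77,-.05,.09),('mug',.4,-.39,.08),('syrup',.68,-.38,.05)):
        k=(np.hypot(Q[:,0]-x,Q[:,1]-y)<.09)&(Q[:,2]>h-.01); print(n,nm,Q[k].min(0).round(3),Q[k].max(0).round(3))
```

```text
[[0.5914 0.0462]
 [0.4658 0.0811]
 [0.6299 0.175 ]
 [0.502  0.206 ]
 [0.5472 0.1284]]
lens [np.float64(0.1304), np.float64(0.1316), np.float64(0.1344), np.float64(0.1301), np.float64(0.1831)]
ang -0.25440088010336454 -0.28652730957858363
c [0.54728307 0.12709223]
w0 [0.5079 0.1048]
w1 [0.525  0.1665]
w2 [0.5696 0.0877]
w3 [0.5867 0.1494]
hinge [0.5652 0.1917]
lid top z 0.15197670973131483
y of top skirt edge [0.11037639 0.12205281 0.13587872] [0.13992266 0.14510884 0.15004485]
[ 2.85210123 -0.2351933 ]
scene 0.15147349227601548
[ 2.45327022 -0.18421602]
top0 pitcher [ 0.714 -0.08   0.08 ] [ 0.806 -0.005  0.103]
top0 mug [ 0.362 -0.451  0.07 ] [ 0.445 -0.358  0.094]
top0 syrup [ 0.662 -0.425  0.04 ] [ 0.723 -0.365  0.163]
scene0 pitcher [ 0.715 -0.082  0.08 ] [ 0.808 -0.004  0.103]
scene0 mug [ 0.363 -0.452  0.07 ] [ 0.447 -0.357  0.093]
scene0 syrup [ 0.669 -0.427  0.04 ] [ 0.725 -0.372  0.163]
```

Measurements agree with the given sizes. The box centre is at about (0.547, 0.128) with yaw -0.27, and the lid is at about 1.93 rad. The empty wells are well0 and well2. I'll start with the praline at (0.492, -0.208), with the jaws along the box's x axis.

>>> arm_command(commands=[[6.5,[3,3.3,0],0.096],[6.5,[3,3.3,0],0.096],[6.5,[3,3.3,0],0.096],[6.5,[3,3.3,0],0.096],[6.5,[3,3.3,0],0.096],[6.5,[3,3.3,0],0.096],[6.5,[3,3.3,0],0.096],[6.5,[3,3.3,0],0.096],[6.5,[3,3.3,0],0.096],[6.5,[3,3.4,0],0.096],[6.5,[0,0,0],0],[6.5,[0,0,0],0]], grip_force=20)

```text
clock: 1.3
position: [0.4918, -0.2103, 0.2478]
ee_rot: [-0.701, 0.701, -0.095, 0.094]
contact_force: [0.1, -0.2, 0.2]
width: 0.065
```

>>> arm_command(commands=[[4.5,[0,0.2,-4],0],[4.5,[0,0,-4],0],[4.5,[0,0,-4],0],[4.5,[0,0,-2.5],0],[4.5,[0,0,0],0],[4.5,[0,0,0],0]])

```text
clock: 1.9
position: [0.4912, -0.2103, 0.1036]
ee_rot: [-0.7, 0.701, -0.096, 0.096]
contact_force: [0.5, -0.2, 0.5]
width: 0.0452
```

Run:
```python
from h import *
d=snap('scene','s1.png'); s=manip.get_state(); p=s['position']; print(p,s['width'],s['ee_rot'])
W=cloud(d); Q=W.reshape(-1,3)
k=(np.hypot(Q[:,0]-p[0],Q[:,1]-p[1])<.06)&(Q[:,2]>.045)&(Q[:,2]<.2)
Q=Q[k]; th=-.27; r=(Q[:,:2]-p[:2])@np.array([[np.cos(th),-np.sin(th)],[np.sin(th),np.cos(th)]])
for lo in np.arange(.045,.14,.006):
    j=(Q[:,2]>=lo)&(Q[:,2]<lo+.006)
    if j.sum(): print(lo.round(3),j.sum(),r[j].min(0).round(4),r[j].max(0).round(4))
c=d['pixels'][180:320,130:300]; cv2.imwrite('pics/s1c.png',cv2.resize(c,None,fx=4,fy=4)[:,:,::-1])
```

```text
[ 0.49205492 -0.21054794  0.10456501] 0.04505907439171443 [-0.70016187  0.70093469 -0.09538744  0.09677375]
0.087 22 [-0.0251 -0.0082] [0.0293 0.0116]
0.093 47 [-0.0292 -0.0108] [0.0343 0.0115]
0.099 67 [-0.029  -0.0111] [0.0369 0.0115]
0.105 64 [-0.0307 -0.0111] [0.037  0.0114]
0.111 72 [-0.0295 -0.0113] [0.037  0.0109]
0.117 63 [-0.0273 -0.011 ] [0.0378 0.0105]
0.123 53 [-0.0314 -0.0112] [0.0376 0.0065]
0.129 30 [-0.0308 -0.013 ] [0.0354 0.0057]
0.135 85 [-0.0531 -0.0135] [0.0541 0.0106]
```

View pics/s1c.png

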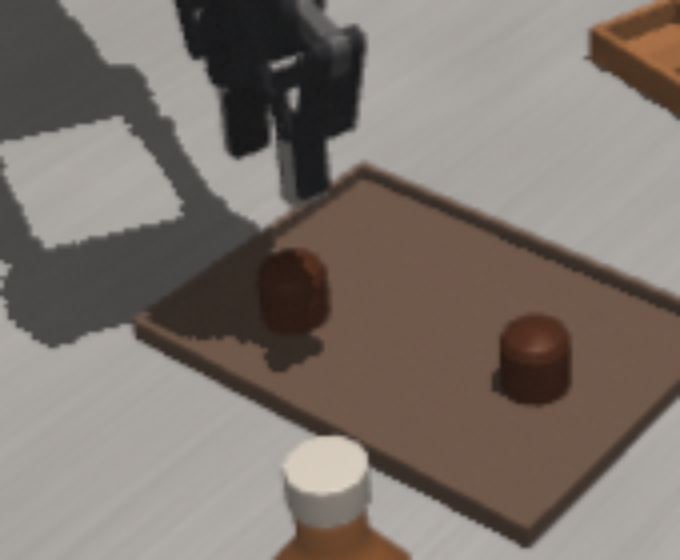

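>>> arm_command(commands=[[5.0,[0,0.25,-2.5],0],[5.0,[0,0,-2.5],0],[5.0,[0,0,-1.5],0],[5.0,[0,0,0],0],[5.0,[0,0,0],0]])

```text
clock: 2.45
position: [0.4927, -0.2076, 0.0399]
ee_rot: [-0.7, 0.701, -0.095, 0.097]
contact_force: [0.3, -0.6, 0.3]
width: 0.0501
```

Run:
```python
from h import *
d=snap('scene','s2.png'); s=manip.get_state(); print(s['position'],s['width'])
c=d['pixels'][180:320,130:300]; cv2.imwrite('pics/s2c.png',cv2.resize(c,None,fx=4,fy=4)[:,:,::-1])
```

```text
[ 0.49298385 -0.20763474  0.04017066] 0.05039045960978033
```

View pics/s2c.png

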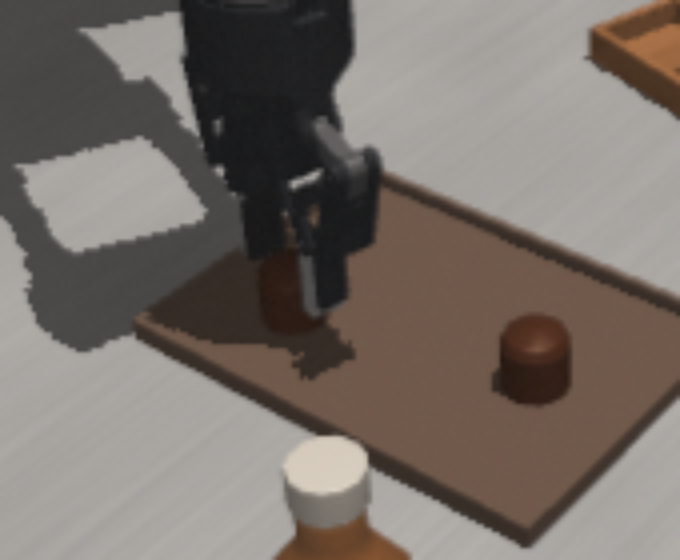

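>>> arm_command(commands=[[5.0,[0,0,-0.3],0],[2.5,[0,0,0],0],[2.5,[0,0,0],0],[2.5,[0,0,0],0],[2.5,[0,0,0],0],[2.5,[0,0,0],0]], grip_force=25)

```text
clock: 3.1
position: [0.492, -0.2069, 0.0362]
ee_rot: [-0.7, 0.701, -0.095, 0.096]
contact_force: [-0.8, 0.4, 4.9]
width: 0.0319
```

>>> arm_command(commands=[[2.5,[0,0,2],0],[2.5,[0,0,3],0],[2.5,[0,0,3],0],[2.5,[0,0,0],0],[2.5,[0,0,0],0]])

```text
clock: 3.6
position: [0.4918, -0.2067, 0.1157]
ee_rot: [-0.7, 0.701, -0.095, 0.096]
contact_force: [0.4, 0.5, -0.6]
width: 0.032
```

Run:
```python
from h import *
d=snap('scene','s3.png'); s=manip.get_state(); print(s['position'],s['width'],s['ee_rot'])
c=d['pixels'][140:300,130:300]; cv2.imwrite('pics/s3c.png',cv2.resize(c,None,fx=3.7,fy=3.7)[:,:,::-1])
W=cloud(d); Q=W.reshape(-1,3); px=d['pixels'].reshape(-1,3).astype(int); p=s['position']
k=(np.hypot(Q[:,0]-p[0],Q[:,1]-p[1])<.05)&(Q[:,2]>.05)&(px[:,0]-px[:,2]>10)
P=Q[k];print(len(P),P.min(0),P.max(0), (P.min(0)+P.max(0))/2)
k=(np.hypot(Q[:,0]-p[0],Q[:,1]-p[1])<.05)&(Q[:,2]>.05)&(abs(px[:,0]-px[:,2])<8);print(Q[k,2].min())
```

```text
[ 0.49109676 -0.20630892  0.1147728 ] 0.031814690786319044 [ 0.7007687  -0.7004863   0.09583026 -0.09517737]
5810 [ 0.46729979 -0.25596397  0.08389824] [ 0.54097306 -0.17033236  0.47902511] [ 0.50413642 -0.21314816  0.28146168]
0.10111601594577901
```

View pics/s3c.png

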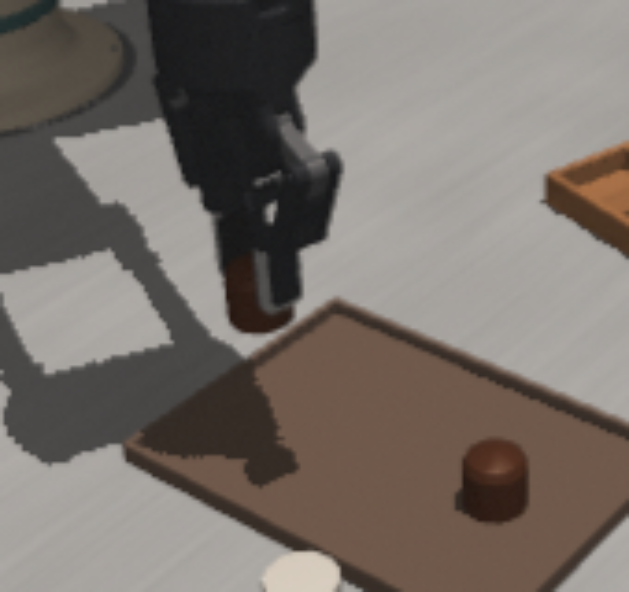

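>>> arm_command(commands=[[2.5,[0.2,3,0],0],[2.5,[0.2,4,0],0],[2.5,[0.2,4,0],0],[2.5,[0.2,4,0],0],[2.5,[0.2,4,0],0],[2.5,[0.2,4,0],0],[2.5,[0.2,4,0],0],[2.5,[0.2,4,0],0],[2.5,[0,0,0],0],[2.5,[0,0,-2],0],[2.5,[0,0,-2],0],[2.5,[0,0,0],0]])

```text
clock: 4.85
position: [0.5045, 0.1026, 0.072]
ee_rot: [-0.7, 0.701, -0.098, 0.093]
contact_force: [-0.7, 0.4, -0.7]
width: 0.0316
```

Run:
```python
from h import *
d=snap('top','t4.png'); s=manip.get_state(); print(s['position'],s['width'],s['ee_rot'])
c=d['pixels'][145:275,85:240]; cv2.imwrite('pics/t4c.png',cv2.resize(c,None,fx=4,fy=4)[:,:,::-1])
d=snap('scene','s4.png')
c=d['pixels'][100:240,240:410]; cv2.imwrite('pics/s4c.png',cv2.resize(c,None,fx=4,fy=4)[:,:,::-1])
```

```text
[0.50569135 0.10259248 0.07332997] 0.031724811459575765 [-0.70009147  0.70112286 -0.09754752  0.09371845]
```

View pics/s4c.png

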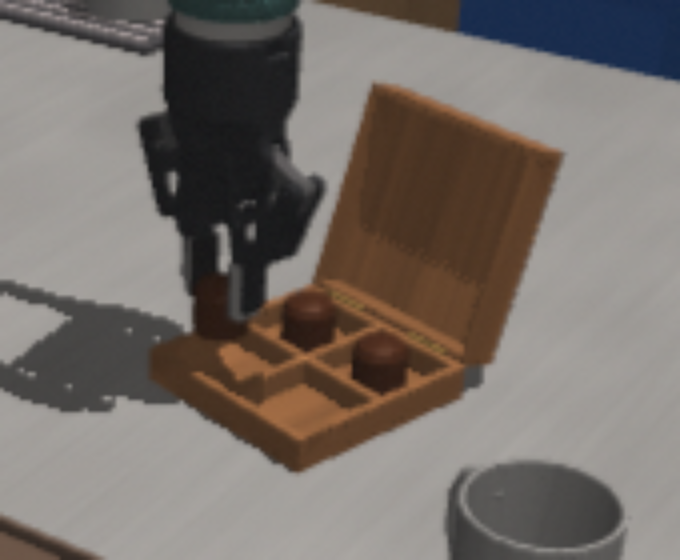

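>>> arm_command(commands=[[2.5,[0.25,0.2,-1.5],0],[2.5,[0,0,-1],0],[2.5,[0,0,-0.5],0],[2.5,[0,0,0],0],[2.5,[0,0,0],0]])

```text
clock: 5.45
position: [0.5103, 0.1052, 0.0456]
ee_rot: [0.701, -0.701, 0.095, -0.096]
contact_force: [0.5, 0.5, 0.4]
width: 0.0319
```

>>> arm_command(commands=[[2.5,[0,0,-0.3],0],[2.5,[0,0,0],0]])

```text
clock: 5.65
position: [0.5101, 0.1053, 0.0424]
ee_rot: [-0.701, 0.701, -0.095, 0.096]
contact_force: [-0.1, -0.6, 0.5]
width: 0.032
```

Run:
```python
from h import *
d=snap('scene','s5.png'); s=manip.get_state(); print(s['position'],s['width'],s['contact_force'])
c=d['pixels'][100:240,240:410]; cv2.imwrite('pics/s5c.png',cv2.resize(c,None,fx=4,fy=4)[:,:,::-1])
s=manip.get_state(); print(s['position'])
```

```text
[0.51013759 0.1053498  0.04244678] 0.03187086647997993 [ 0.71493352 -0.12067971  0.28523547]
[0.51013759 0.1053498  0.04244678]
```

View pics/s5c.png

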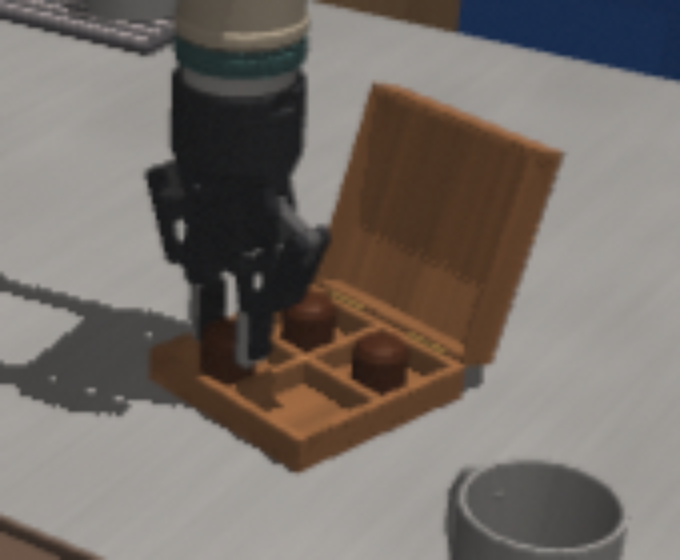

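>>> arm_command(commands=[[2.5,[-0.1,0,-0.2],0],[2.5,[0,0,0],0],[3.6,[0,0,0],0],[4.0,[0,0,0],0],[4.4,[0,0,0],0],[4.6,[0,0,0],0],[4.6,[0,0,1.5],0],[4.6,[0,0,3],0],[4.6,[0,0,3],0],[4.6,[0,0,0],0]])

```text
clock: 6.7
position: [0.5121, 0.1056, 0.1191]
ee_rot: [0.701, -0.7, 0.092, -0.099]
contact_force: [0.3, 0.4, -0.3]
width: 0.0459
```

Run:
```python
from h import *
d=snap('scene','s6.png'); s=manip.get_state(); print(s['position'],s['width'],s['contact_force'])
c=d['pixels'][100:240,240:410]; cv2.imwrite('pics/s6c.png',cv2.resize(c,None,fx=4,fy=4)[:,:,::-1])
```

```text
[0.51071949 0.10545543 0.11723384] 0.04572750077224841 [0.30198935 0.37370876 0.72910455]
```

View pics/s6c.png

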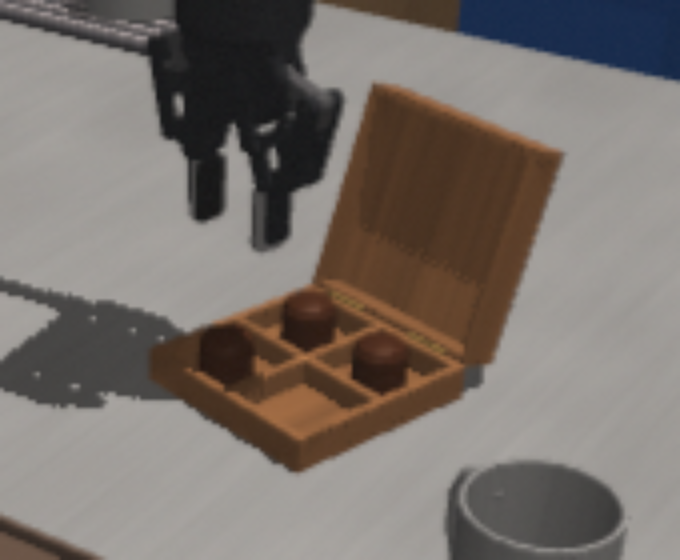

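Praline in well0 stands upright. Now the second one, at (0.6165, -0.1815).

>>> arm_command(commands=[[5,[1.3,-3.5,0],0],[5,[1.3,-3.6,0],0],[5,[1.3,-3.6,0],0],[5,[1.3,-3.6,0],0],[5,[1.3,-3.6,0],0],[5,[1.3,-3.6,0],0],[5,[1.4,-3.6,0],0],[5,[1.4,-3.6,0],0],[5,[0,0,-2],0],[5,[0,0,-2],0],[5,[0,0,0],0],[5,[0,0,0],0]])

```text
clock: 7.95
position: [0.6143, -0.1813, 0.0741]
ee_rot: [0.701, -0.7, 0.096, -0.095]
contact_force: [0.7, 0.2, 0.1]
width: 0.0499
```

Run:
```python
from h import *
s=manip.get_state(); print(s['position'],s['width'],s['ee_rot'])
```

```text
[ 0.61430381 -0.18126659  0.07407513] 0.0499288416856304 [ 0.70089016 -0.70036108  0.09646525 -0.09456101]
```

>>> arm_command(commands=[[5.0,[0.3,0,-2],0],[5.0,[0,0,-1.4],0],[5.0,[0,0,0],0],[5.0,[0,0,0],0]])

```text
clock: 8.35
position: [0.6181, -0.1814, 0.0415]
ee_rot: [-0.701, 0.701, -0.095, 0.095]
contact_force: [0.4, -0.6, 0.9]
width: 0.0499
```

Run:
```python
from h import *
d=snap('scene','s7.png'); s=manip.get_state(); print(s['position'],s['width'])
c=d['pixels'][180:320,190:360]; cv2.imwrite('pics/s7c.png',cv2.resize(c,None,fx=4,fy=4)[:,:,::-1])
```

```text
[ 0.61847006 -0.1816486   0.04197273] 0.04970348518020772
```

View pics/s7c.png

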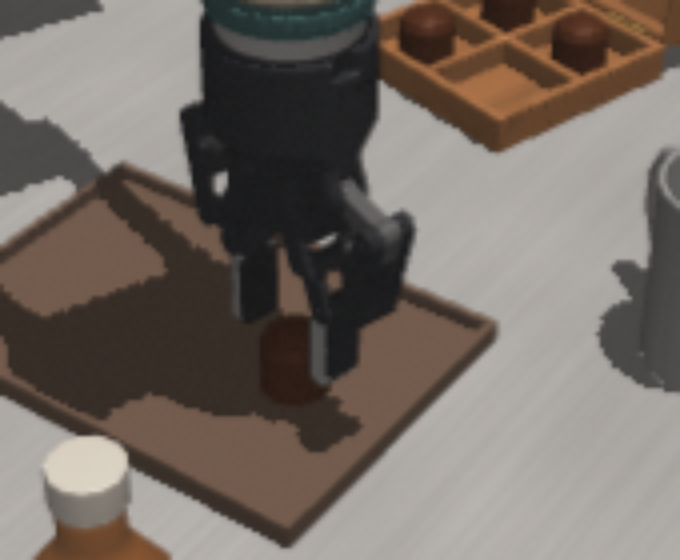

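>>> arm_command(commands=[[5.0,[-0.1,0,-0.5],0],[5.0,[0,0,0],0],[2.5,[0,0,0],0],[2.5,[0,0,0],0],[2.5,[0,0,0],0],[2.5,[0,0,0],0],[2.5,[0,0,0],0]], grip_force=25)

```text
clock: 9.1
position: [0.6174, -0.1818, 0.0367]
ee_rot: [-0.701, 0.701, -0.095, 0.096]
contact_force: [-0.6, 0.5, 4.0]
width: 0.032
```

>>> arm_command(commands=[[2.5,[0,0,2],0],[2.5,[0,0,3],0],[2.5,[0,0,3],0],[2.5,[-0.4,3,0],0],[2.5,[-0.6,4,0],0],[2.5,[-0.6,4,0],0],[2.5,[-0.6,4,0],0],[2.5,[-0.6,4,0],0],[2.5,[-0.7,4,0],0],[2.5,[-0.7,3.9,0],0],[2.5,[-0.5,0,-2],0],[2.5,[0,0,-2],0]])

```text
clock: 10.3
position: [0.5695, 0.0891, 0.0762]
ee_rot: [0.701, -0.701, 0.094, -0.095]
contact_force: [0.5, -0.6, -0.7]
width: 0.0318
```

Run:
```python
from h import *
d=snap('scene','s8.png'); s=manip.get_state(); print(s['position'],s['width'],s['ee_rot'])
c=d['pixels'][100:240,240:410]; cv2.imwrite('pics/s8c.png',cv2.resize(c,None,fx=4,fy=4)[:,:,::-1])
```

```text
[0.56735941 0.08825688 0.072678  ] 0.0312974661692103 [-0.70033796  0.7010785  -0.09688702  0.09289016]
```

View pics/s8c.png

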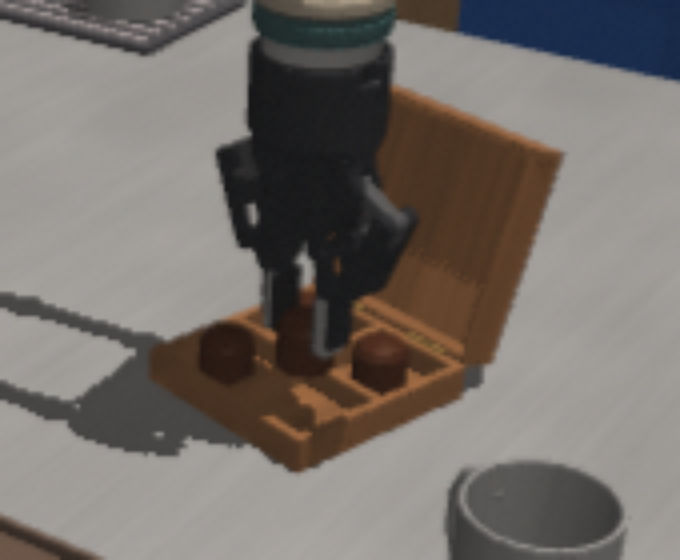

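>>> arm_command(commands=[[2.5,[0.2,-0.1,-1.5],0],[2.5,[0,0,-1],0],[2.5,[0,0,-0.5],0],[2.5,[0,0,0],0],[2.5,[0,0,0],0],[2.5,[0,0,0],0]])

```text
clock: 10.95
position: [0.5726, 0.0863, 0.047]
ee_rot: [0.701, -0.701, 0.095, -0.096]
contact_force: [-0.4, -0.1, 0.5]
width: 0.0317
```

Run:
```python
from h import *
s=manip.get_state(); print(s['position'],s['contact_force'])
```

```text
[0.57264699 0.08628288 0.04698638] [-0.40008984 -0.14620774  0.50417971]
```

>>> arm_command(commands=[[2.5,[-0.25,0.1,-0.4],0],[2.5,[0,0,-0.2],0],[2.5,[0,0,0],0],[2.5,[0,0,0],0]])

```text
clock: 11.35
position: [0.5696, 0.0874, 0.0403]
ee_rot: [-0.701, 0.701, -0.096, 0.095]
contact_force: [-0.7, 0.4, -0.1]
width: 0.032
```

>>> arm_command(commands=[[3.6,[0,0,0],0],[4.0,[0,0,0],0],[4.4,[0,0,0],0],[4.6,[0,0,0],0],[4.6,[0,0,1.5],0],[4.6,[0,0,3],0],[4.6,[0,0,3],0],[2,[0,0,4],0],[0,[0,0,4],0],[0,[0,0,4],0],[0,[0,0,0],0]])

```text
clock: 12.45
position: [0.573, 0.0875, 0.2418]
ee_rot: [0.701, -0.7, 0.091, -0.1]
contact_force: [0.6, -0.7, 0.2]
width: 0.0001
```

```bash
cat > chk.py <<'E'
from h import *
import sys
t=sys.argv[1]
c=np.array([.547,.1278]); th=-.27
R=np.array([[np.cos(th),-np.sin(th)],[np.sin(th),np.cos(th)]])
s=manip.get_state(); print(s['clock'],s['position'],'boxframe',((s['position'][:2]-c)@R).round(4),s['width'])
for n in('top','scene'):
    d=snap(n,f'{n}{t}.png'); Q=cloud(d).reshape(-1,3); px=d['pixels'].reshape(-1,3).astype(int)
    hsv=cv2.cvtColor(d['pixels'],cv2.COLOR_RGB2HSV).reshape(-1,3)
    b=(Q[:,:2]-c)@R
    for w in((-.032,-.032),(-.032,.032),(.032,-.032),(.032,.032)):
        k=(abs(b-w).max(1)<.027)&(Q[:,2]>.014)&(Q[:,2]<.05)&(px.max(1)<80)
        if k.sum()>20:
            cc,r=cv2.minEnclosingCircle(b[k].astype(np.float32)); print(n,w,k.sum(),np.round(cc,4),round(r,4),'ztop',np.percentile(Q[k,2],98).round(4))
    k=(Q[:,2]>.055)&(abs(b[:,0])<.067)&(b[:,1]>-.1)&(b[:,1]<.2)&(hsv[:,1]>80)
    if k.sum()>50:
        # outer skirt/panel edges
        i=np.argmax(np.where(k,Q[:,2],-1)); print(n,'lid pts',k.sum(),'highest',b[i].round(4),Q[i,2].round(4))
    cv2.imwrite(f'pics/c{n}{t}.png',cv2.resize(d['pixels'][145:275,85:240] if n=='top' else d['pixels'][90:230,240:410],None,fx=4,fy=4)[:,:,::-1])
E
python3 chk.py 9
```

```text
12.45 [0.57301164 0.08750352 0.24178598] boxframe [ 0.0358 -0.0319] 9.702280976887888e-05
top (-0.032, -0.032) 215 [-0.0313 -0.049 ] 0.0281 ztop 0.0417
top (-0.032, 0.032) 141 [-0.0309  0.0305] 0.0158 ztop 0.041
top (0.032, -0.032) 144 [ 0.0242 -0.0432] 0.024 ztop 0.0416
top (0.032, 0.032) 56 [0.0282 0.0217] 0.0125 ztop 0.0395
top lid pts 339 highest [-0.0221 -0.0934] 0.6107
scene (-0.032, -0.032) 184 [-0.0316 -0.0451] 0.0294 ztop 0.042
scene (-0.032, 0.032) 128 [-0.0343  0.0366] 0.0236 ztop 0.0404
scene (0.032, -0.032) 162 [ 0.0272 -0.0402] 0.0267 ztop 0.0413
scene (0.032, 0.032) 146 [0.0377 0.0283] 0.0159 ztop 0.0419
scene lid pts 1675 highest [ 0.0209 -0.0652] 0.4208
```

View pics/cscene9.png

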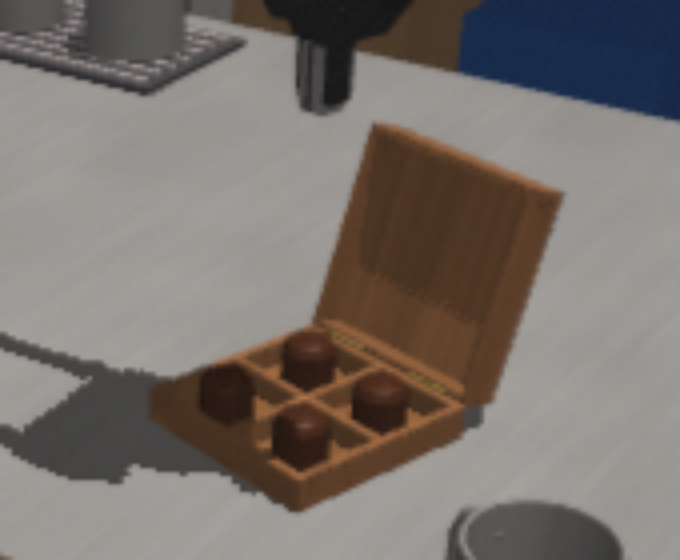

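All four pralines are upright in their wells. Next I'll take the closed fingers over and behind the lid.

>>> arm_command(commands=[[0,[0.4,3.3,0],0],[0,[0.5,4,0],0],[0,[0.5,4,0],0],[0,[0.5,4,0],0],[0,[0.5,4,0],0],[0,[0.5,4,0],0],[0,[0,0,0],0],[0,[0,0,-4],0],[0,[0,0,-4],0],[0,[0,0,-2.5],0],[0,[0,0,0],0],[0,[0,0,0],0]])

```text
clock: 13.75
position: [0.5982, 0.3196, 0.1292]
ee_rot: [-0.7, 0.701, -0.096, 0.095]
contact_force: [0.9, -0.5, 0.6]
width: 0.0001
```

```bash
python3 chk.py 10; python3 -c "
import cv2;a=cv2.imread('pics/cscene10.png');b=cv2.imread('pics/ctop10.png');h=400
r=lambda i:cv2.resize(i,(390,400));cv2.imwrite('pics/c10.png',cv2.hconcat([r(a),r(b)]))"
```

```text
13.75 [0.59817315 0.31958096 0.12924535] boxframe [-0.0018  0.1985] 0.0001218637414292328
top (-0.032, -0.032) 166 [-0.0314 -0.036 ] 0.0157 ztop 0.0409
top (-0.032, 0.032) 179 [-0.0312  0.0316] 0.016 ztop 0.0413
top (0.032, -0.032) 162 [ 0.0312 -0.0348] 0.0158 ztop 0.041
top (0.032, 0.032) 170 [0.0328 0.0269] 0.0161 ztop 0.0412
top lid pts 2273 highest [-0.0228  0.1679] 0.2642
scene (-0.032, -0.032) 144 [-0.0275 -0.0338] 0.0172 ztop 0.0416
scene (-0.032, 0.032) 136 [-0.036  0.033] 0.024 ztop 0.0414
scene (0.032, -0.032) 163 [ 0.035  -0.0338] 0.0165 ztop 0.0413
scene (0.032, 0.032) 148 [0.0385 0.0271] 0.0159 ztop 0.0418
scene lid pts 1649 highest [-0.0131  0.167 ] 0.3089
```

View pics/c10.png

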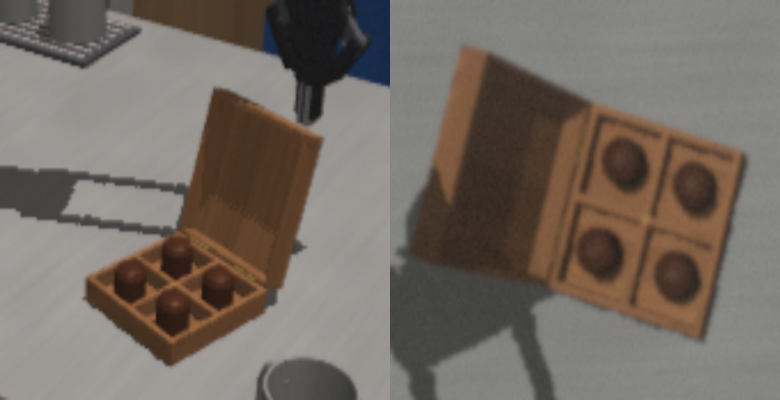

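>>> arm_command(commands=[[0,[-0.5,-1.9,0.5],0],[0,[-0.5,-1.9,0],0],[0,[-0.27,-0.96,0],0],[0,[-0.27,-0.96,0],0],[0,[-0.27,-0.96,0],0],[0,[-0.27,-0.96,0],0],[0,[-0.27,-0.96,0],0],[0,[0,0,0],0]])

```text
clock: 14.65
position: [0.5742, 0.2324, 0.135]
ee_rot: [-0.7, 0.701, -0.096, 0.095]
contact_force: [-0.1, 0.2, 0.1]
width: -0.0003
```

```bash
python3 chk.py 11; python3 -c "
import cv2;a=cv2.imread('pics/cscene11.png');b=cv2.imread('pics/ctop11.png');h=400
r=lambda i:cv2.resize(i,(390,400));cv2.imwrite('pics/c11.png',cv2.hconcat([r(a),r(b)]))"
```

```text
14.65 [0.57424569 0.23241638 0.13497212] boxframe [-0.0016  0.1081] -0.00026169792224820475
top (-0.032, -0.032) 166 [-0.0316 -0.0363] 0.016 ztop 0.0417
top (-0.032, 0.032) 208 [-0.0312  0.0344] 0.0168 ztop 0.0414
top (0.032, -0.032) 153 [ 0.0309 -0.0355] 0.0158 ztop 0.0417
top (0.032, 0.032) 174 [0.0349 0.0299] 0.0174 ztop 0.0411
top lid pts 1448 highest [-0.026   0.0723] 0.1608
scene (-0.032, -0.032) 143 [-0.0277 -0.0343] 0.0171 ztop 0.0416
scene (-0.032, 0.032) 161 [-0.036   0.0301] 0.0247 ztop 0.0416
scene (0.032, -0.032) 161 [ 0.035  -0.0338] 0.0166 ztop 0.0418
scene (0.032, 0.032) 156 [0.0297 0.031 ] 0.0231 ztop 0.0415
scene lid pts 1668 highest [0.0042 0.1602] 0.3806
```

View pics/c11.png

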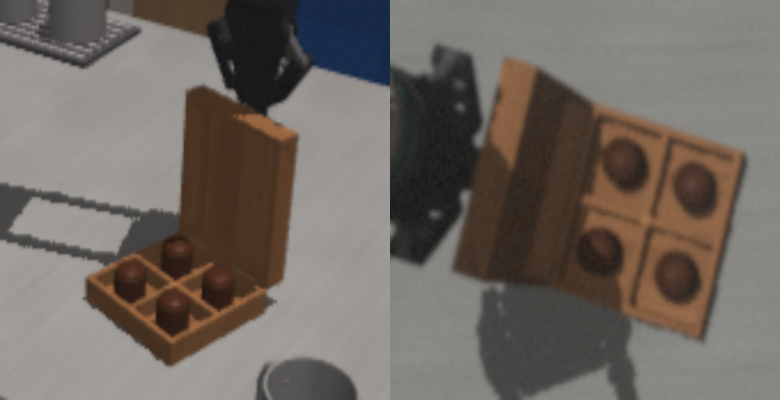

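Lid follows and is nearly upright. Continuing.

>>> arm_command(commands=[[0,[-0.27,-0.96,0],0],[0,[-0.27,-0.96,0],0],[0,[-0.27,-0.96,0],0],[0,[-0.27,-0.96,0],0],[0,[-0.27,-0.96,0],0],[0,[-0.27,-0.96,0],0],[0,[0,0,0],0]])

```text
clock: 15.45
position: [0.5581, 0.1746, 0.135]
ee_rot: [-0.7, 0.701, -0.096, 0.095]
contact_force: [-0.4, -1.0, -0.9]
width: 0.0004
```

```bash
cat > lid.py <<'E'
from h import *
import sys
c=np.array([.547,.1278]); th=-.27
R=np.array([[np.cos(th),-np.sin(th)],[np.sin(th),np.cos(th)]])
for n in('top','scene'):
    d=dict(np.load(f'pics/{n}{sys.argv[1]}.png.npz')); Q=cloud(d).reshape(-1,3)
    hsv=cv2.cvtColor(d['pixels'],cv2.COLOR_RGB2HSV).reshape(-1,3); b=(Q[:,:2]-c)@R
    k=(Q[:,2]>.05)&(Q[:,2]<.165)&(abs(b[:,0])<.06)&(b[:,1]>-.06)&(b[:,1]<.15)&(hsv[:,1]>90)
    Y=b[k,1];Z=Q[k,2]-.022
    if k.sum()<50: continue
    # points on outer face: n.(p-h)=.026
    best=max(np.arange(.3,2.0,.005),key=lambda a:(abs((Y-.067)*np.sin(a)+Z*np.cos(a)-.026)<.0025).sum())
    j=abs((Y-.067)*np.sin(best)+Z*np.cos(best)-.026)<.004
    p=np.polyfit(Y[j],Z[j],1) if j.sum()>20 else [0,0]
    far=(-(Y-.067)*np.cos(best)+Z*np.sin(best)); 
    print(n,k.sum(),'outer-face angle',best.round(3),j.sum(),'slope ang',np.arctan(-p[0]) if 0 else np.arctan2(-p[0],-1)%np.pi, 'extent along lid',np.percentile(far[j],[1,99]).round(4))
    for dist in(.026,.020):
        pass
    hi=Z+.022; i=hi>np.percentile(hi,98); print('  top edge y,z',np.median(Y[i]).round(4),np.median(hi[i]).round(4))
E
python3 chk.py 12|head -1; python3 lid.py 12; python3 -c "
import cv2;a=cv2.imread('pics/cscene12.png');b=cv2.imread('pics/ctop12.png');h=400
r=lambda i:cv2.resize(i,(390,400));cv2.imwrite('pics/c12.png',cv2.hconcat([r(a),r(b)]))"
```

```text
15.45 [0.55809718 0.17455663 0.13496363] boxframe [-0.0018  0.048 ] 0.0003750818229451908
top 1550 outer-face angle 1.0 830 slope ang 2.168483252772687 extent along lid [0.0213 0.1348]
  top edge y,z 0.0167 0.1487
scene 769 outer-face angle 0.955 417 slope ang 2.1827746500763365 extent along lid [0.0177 0.1345]
  top edge y,z 0.0158 0.1487
```

View pics/c12.png

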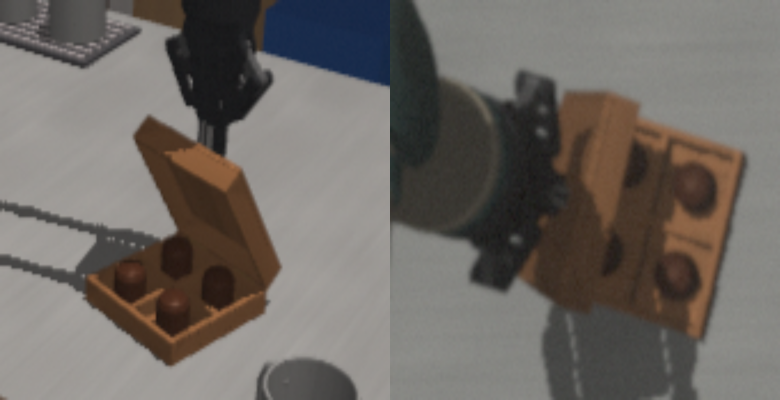

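>>> arm_command(commands=[[0,[-0.135,-0.48,0],0],[0,[-0.135,-0.48,0],0],[0,[-0.135,-0.48,0],0],[0,[-0.135,-0.48,0],0],[0,[-0.135,-0.48,0],0],[0,[0,0,0],0],[0,[0,0,0],0]])

```text
clock: 16.25
position: [0.5518, 0.1521, 0.1352]
ee_rot: [-0.7, 0.701, -0.096, 0.095]
contact_force: [0.2, -0.3, -0.2]
width: -0.0004
```

```bash
python3 chk.py 13|head -1; python3 lid.py 13
```

```text
16.25 [0.55181977 0.15206053 0.13524092] boxframe [-0.0018  0.0247] -0.00036131398858837776
top 1509 outer-face angle 0.835 842 slope ang 2.333524493229154 extent along lid [0.0567 0.1341]
  top edge y,z -0.0033 0.1386
scene 505 outer-face angle 0.72 169 slope ang 2.4269824946493372 extent along lid [0.0144 0.134 ]
  top edge y,z -0.0034 0.1381
```

>>> arm_command(commands=[[0,[-0.13,-0.48,0],0],[0,[0,0,0],0],[0,[0,0,0],0],[0,[0.27,0.96,0.5],0],[0,[0.27,0.96,1],0],[0,[0.5,1.9,3],0],[0,[0.5,1.9,4],0],[0,[1,4,2],0],[0,[1,4,0],0],[0,[0,0,0],0]])

```text
clock: 17.35
position: [0.5876, 0.2911, 0.242]
ee_rot: [0.703, -0.699, 0.093, -0.095]
contact_force: [-0.3, -0.4, -1.1]
width: 0.0
```

```bash
python3 chk.py 14; python3 lid.py 14; python3 -c "
import cv2;a=cv2.imread('pics/cscene14.png');b=cv2.imread('pics/ctop14.png');h=400
r=lambda i:cv2.resize(i,(390,400));cv2.imwrite('pics/c14.png',cv2.hconcat([r(a),r(b)]))"
```

```text
17.35 [0.58763213 0.29112815 0.24199989] boxframe [-0.0044  0.1682] 4.4378041595793664e-05
top (-0.032, -0.032) 204 [-0.0312 -0.0339] 0.0172 ztop 0.0406
top (0.032, -0.032) 203 [ 0.0319 -0.0328] 0.0167 ztop 0.0407
top lid pts 2632 highest [-0.0033  0.1306] 0.4217
scene (-0.032, -0.032) 164 [-0.0358 -0.0335] 0.0234 ztop 0.0417
scene (-0.032, 0.032) 195 [-0.0326  0.0316] 0.0363 ztop 0.0424
scene (0.032, -0.032) 187 [ 0.0281 -0.0348] 0.0231 ztop 0.0419
scene (0.032, 0.032) 191 [0.0264 0.0301] 0.0312 ztop 0.0416
scene lid pts 729 highest [0.027 0.15 ] 0.4218
top 2475 outer-face angle 0.805 1828 slope ang 2.35427649963931 extent along lid [0.0137 0.1336]
  top edge y,z -0.0065 0.1356
scene 496 outer-face angle 0.705 148 slope ang 2.438716402121222 extent along lid [0.0145 0.1325]
  top edge y,z -0.0066 0.137
```

View pics/c14.png

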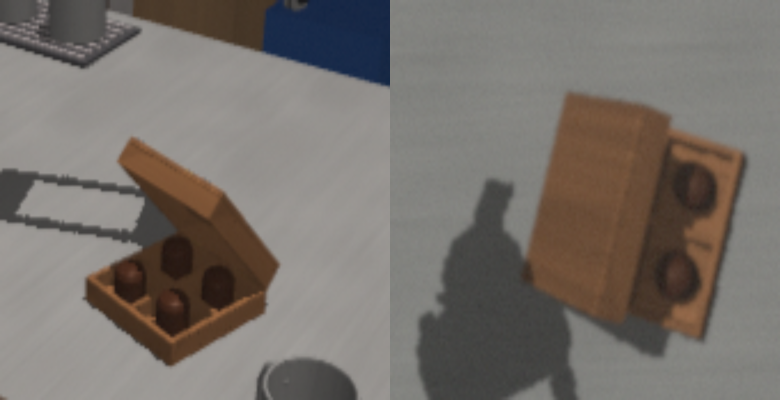

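Lid angle readings are 0.79 (top-view slope), about 0.80 (highest edge, both views) and about 0.70 (a weak fit from few points in the scene view). All are inside 0.645 to 0.925, and the robot is clear. Handing in.

Run:
```python
from h import *
s=manip.get_state(); print(s['clock'],abs(s['qd']).max(),s['contact_force'])
print(manip.sign_off())
```

```text
17.45 0.0349394025100147 [-0.11614473 -0.72315123 -0.32910719]
the job is handed in; nothing more can be done
None
```

I moved the two tray pralines into the empty wells (well0 and well2), pushed the lid to about 45 degrees with the closed fingers, backed the arm away and handed in at about 17.5 s. The sign-off gave no verdict.

- **Pralines:** With the lid still open, the top view put all four pralines within about 5 mm of their well centres. They looked upright, with tops at about 41 mm. After the lid was lowered, the two front pralines still measured well in the top view. The two under the lid could only be seen, still upright, in the scene view.
- **Lid:** The top-view slope gave 0.79 rad, and its fit to the outer face gave 0.81. The height of the free edge, which agreed in both views, gave about 0.80. One weak fit from few points in the scene view disagreed at about 0.70, which is still inside the 0.645–0.925 band.
- **Bystanders:** The arm stayed well clear of the pitcher, mug and syrup bottle. I did not re-measure their positions at the end.

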